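# Fasten the case's hasp and scan its label

## Task

Book out the blue transit case: swing its open hasp fully down over the staple on the front, then lift the yellow and black scanner out of its stand and bring it over to the case without disturbing the other goods. Finish while still holding the scanner still and upright, window down, centred about 30 mm above the label on the case's lid with the wide head in line with the label's long side; the scanner must never touch the case, and is not put down.

Things in the scene. Friction and masses are not known exactly. Their poses are not given: they have to be found in the camera images.
- hasp (a joint): Angle of the steel hasp on the case's front, rad: 0 = shut, flat down the front, staple through its slot; pi/2 = straight out, level; more = raised, leaning back (stop 2.8). The pin is stiff (0.06 N m): the hasp stays where left. Plate 46 mm wide, 3 mm thick, reaches 75 mm from the pin; slot 42 to 62 mm from the pin, solid (to push on) 5 to 40 mm from it.
- lid (a joint): Angle of the case's hinged lid, rad: 0 = shut (it starts shut and stays shut by its weight, 0.9 kg), grows as its front edge lifts.
- hasp_pin (a point): Centre of the hasp's level hinge pin, on the front of the lid, 105 mm above the table, 5.5 mm out from the case's front face. Frame turns with the hasp: y always lies along the pin (the case's y); -z points from the pin to the plate's free end. The face to push (up when the hasp is level, outward when shut) looks along -x, 7.5 mm from the pin's axis.
- case: Blue transit case with aluminium edges, 220 mm deep (x), 300 wide (y), 130 tall with its lid (the top 35 mm); does not move. Origin: centre of its underside, on the table. Its front, with the hasp, looks along its -x, roughly to the robot. The staple is a small loop on the front, 53 mm above the table, standing 20 mm out. Case left and stand right of the robot, or the reverse.
- label_center (a point): Centre of the white label with black bars stuck flat on top of the case's lid, 130 mm above the table. The label is 80 mm along this frame's y (its long side) and 44 mm along x; z is up. It is often stuck on a little askew to the case.
- scanner_grip (a point): Middle of the scanner's black handle, 105 mm above its window. The scanner (about 0.18 kg) stands upright, window down, in its stand. From the window up: yellow head 30 mm (x) by 72 (y), 36 tall; shoulder to 50; straight black handle 28 (x) by 32 (y) from 50 to 154; top at 162 mm. z is up, y is the wide side of the head.
- scanner_window (a point): Centre of the scanner's flat underside, where its window is; same axes as scanner_grip.
- stand: Black desk stand of the scanner, base 100 mm (x) by 130 mm (y), fixed. Origin: centre of its underside. The scanner's head stands 32 mm deep in an open grey pocket, 34 by 76 mm inside (2 mm play all round), pocket floor 12 mm and rim 44 mm above the table. Lift the scanner straight up out of it.
- carton: Upright cardboard carton 75 (x) by 64 (y) by 130 mm tall, between case and stand. Origin: centre of its underside. Leave alone.
- jar: Amber jar with red cap, 60 mm across, 115 mm tall, between case and stand. Origin: centre of its underside. Leave alone.
- vase: Blue ceramic vase, 72 mm across, 140 mm tall, in the middle further back. Origin: centre of its underside. Leave alone.
- tape: Roll of clear tape lying on the case's lid at the end away from the label, 60 mm across, 25 mm tall (top 155 mm above the table). Origin: centre of its underside. Leave alone.
- mug: White mug, 80 mm across, 90 mm tall, to the right in front. Origin: centre of its underside. Leave alone.
- driver: Orange-handled screwdriver about 200 mm long and 30 mm high, lying on the table to the left in front. Origin: near its middle. Leave alone.
- duster: Hand brush with wooden handle, about 200 mm long, lying at the back of the table. Origin: near its middle. Leave alone.
Not all that is in view belongs to the job. Leave any red look-alike of the part that bears scanner_grip alone.

How it is judged:
On the way, in this order (a step that is already met when the one before it is completed fails the run):
1. the hasp is swung down over the staple (value of joint hasp below 0.15 rad and value of joint lid below 0.05 rad), for 0.2 s.
2. then the scanner is lifted clear of its stand (height (world z) of scanner_window above 0.07 m and contact force between the fingers and scanner above 1 N), for 0.2 s.
At the end, for the whole second after the job is handed in: The hasp is shut (within 0.15 rad) and the lid shut; the scanner is held by the gripper, still and upright (within 0.15 rad), its window 12 to 55 mm above the label, centred on it within 12 mm and its wide side in line with the label's long side within 0.2 rad, touching nothing but the fingers (all of step 1 and contact force between the fingers and scanner above 1 N and z of scanner_window in the frame of label_center between 0.012 and 0.055 m and horizontal distance between scanner_window and label_center below 0.012 m and angle between the y axis of scanner_window and the y axis of label_center, either way round below 0.2 rad and angle between scanner_window's own z axis and vertical below 0.15 rad and linear speed of scanner below 0.03 m/s and contact force between scanner and case below 0.1 N); the arm keeps its last pose, push and grip.
It fails at once if the scanner touches the case (contact force between scanner and case above 0.5 N).
It fails at once if another thing on the table or lid is pushed away or tipped (distance of any of carton, jar, vase, tape, mug, driver, duster from where it was at the start of the episode above 0.02 m or angle between any of carton, jar, vase, tape, mug's own z axis and vertical above 0.25 rad).
It also fails if it takes over 72 s, if anything falls off the work surface, if the arm or the gripper's body presses on something with over 40 N, if the wrist force passes 120 N, or if a joint passes its speed limit or range.

## Robot

A 6-joint arm with a two-finger parallel gripper is mounted at the origin on the work surface. World frame = base frame: x ahead of the robot, y to its left, z up, the work surface at z = 0. Lengths are in m, angles in rad, forces in N, time in s.
With the tool pointing down it reaches from about 0.375 to 0.9 m from the base axis. Payload 3.1 kg.
Tool frame: the origin (TCP) lies midway between the tips of the shut fingers; the grasp point (between the pads) lies 19 mm behind it (pinch_z is the distance from the TCP to the grasp point, in m); y points along the fingers, z is the direction in which the jaws open and shut, and the axes are right-handed (so a half turn about y gives the same grasp; the last joint's range is limited). The gripper opens to 87 mm and grips with 3 to 60 N. Pads are 19 mm wide; open, the fingers measure 117 mm over their backs; the gripper's body (75 mm by 190 mm) begins 51 mm behind the grasp point.
Start: joints at [-1.317, 0.527, 1.433, -0, 1.181, -0.178], TCP at [0.262, -0.568, 0.223] pointing down, gripper open.
Joint ranges: [-3.08, 3.08], [-0.75, 2.2], [0.22, 2.44], [-1.43, 4.57], [0, 2.65], [-2.85, 2.85]. Speed limits (rad/s): [2.79, 2.79, 3.14, 3.14, 3.14, 3.14].

## Interface

Orientations are given as a unit quaternion [x, y, z, w].
In Python, from rig import * gives the robot as it stands.
- The arm moves only by the tool drive_tool, never from a script. Its argument "plan" is a list of rows, each a list of 7 numbers: the shift along the tool's x, y, z in mm, then the turn, a rotation vector about the tool's x, y, z in degrees, then the finger opening in mm, from 0 to 87. A call has 1 to 10 rows; each row is the pose to reach, as a shift and turn from the pose commanded when the call began, along the tool's axes at that moment; what a row does not reach only later rows make up. A row lasts 1/10 s, in which the tool goes at most 50 mm and 8.59 degrees, less where a joint would pass 70% of its speed; a pose out of reach is approached as far as the arm can. A call with a gripper value outside its range is refused whole. The fingers move at their own pace and stop on an object; "newtons" is the grip in N (left out, the last holds). Time passes only in rows, so rows that repeat a pose let the fingers close. It gives the time, the measured TCP pose, the force and the opening at its end, in the units of the state.
- get_obs(): the state, without advancing time (a new reading comes with each control period).
- camera(name): name is "scene" or "top" or "wrist"; returns the picture (400x640x3 uint8, blue, green, red); there is no depth.
- get_calibration(name): a dict with "fx", "fy", "cx", "cy" (pixels), "origin" and "rotation" of the camera in the world; the wrist camera has in their place "tool_from_camera" (4x4, takes a point from camera to tool coordinates, whose origin is the TCP and whose axes are the tool frame's). Camera axes: x right, y down, z forward; pixel columns grow to the right and rows downward; lengths in m; the calibration is good to about 2 mm. A picture is of the moment at which its call begins: read the wrist's pose just before it. get_calibration takes no time and is no camera call.
- hand_in(): hands the job in, once; it reports no verdict.
Trained networks look in the newest picture that a camera, given by its name, has taken for a name from the list of things; names that differ only in an ending like _2 or _b are one class to them, and where a whole thing is asked for, a point or a joint stands for the part that bears it (a point fixed in the world has none). Each returns a list of dicts, best first, with "conf" (0 to 1); they miss things now and then, are a little off and sometimes report something else, mostly with a low value. They report only what shows in the picture. A call takes as long as a camera call. They do not tell look-alikes from the thing itself.
- spot_in(camera, target): "location" ([column, row] in pixels, amid what is visible of it).
- mark_of(camera, target): "location" ([column, row] in pixels: a listed point, or the origin of a listed thing).
The state is a dict: "time": time; "q": joint angles; "joint_velocities": joint speeds; "joint_torque": joint torques, N m; "position": TCP position; "tool_rot": TCP orientation; "ft_force": force on the tool from outside, world axes, zero at the start; "moment": the same for the moment, N m; "grip_width": finger opening in m.
Only numpy, scipy, OpenCV 4.12 (cv2) and the standard library are available. Lean on these libraries where they do the work, as an engineer would, in place of code of your own. Each camera call takes 0.05 s, during which the arm holds its last target. There are 200 camera calls.

## Working session

There is one attempt and no reset: what is moved stays moved. The work goes in short steps, Python scripts to look and compute and a tool call to move; the robot and the scene stay as the last step left them, time stands still between calls to the robot, and variables do not carry over. Pictures are saved under pics/ and viewed, about 8 in all and at most 12, crops included, and the job is handed in when it is done.

Besides the shell and the picture viewer there is one more tool, called after ">>>" as a command line: name --pt "numbers of a row" for each row, then --argument value for the rest. drive_tool: Moves the arm, as the interface text tells. Its arguments: {"type":"object","properties":{"plan":{"type":"array","items":{"type":"array","items":{"type":"number"}}},"newtons":{"type":"number"}},"required":["plan"]}

```bash
mkdir -p pics; cat > h.py <<'E'
from rig import *
import numpy as np, cv2
from scipy.spatial.transform import Rotation as R
def ray(cam,uv,obs=None):
    c=get_calibration(cam)
    if cam=='wrist':
        T=np.array(c['tool_from_camera']);A=R.from_quat(obs['tool_rot']).as_matrix()
        o=np.array(obs['position'])+A@T[:3,3];M=A@T[:3,:3]
    else: o=np.array(c['origin']);M=np.array(c['rotation'])
    d=M@np.array([(uv[0]-c['cx'])/c['fx'],(uv[1]-c['cy'])/c['fy'],1]);return o,d
def atz(cam,uv,z,obs=None):
    o,d=ray(cam,uv,obs);return o+d*(z-o[2])/d[2]
def proj(cam,p,obs=None):
    c=get_calibration(cam)
    if cam=='wrist':
        T=np.array(c['tool_from_camera']);A=R.from_quat(obs['tool_rot']).as_matrix()
        o=np.array(obs['position'])+A@T[:3,3];M=A@T[:3,:3]
    else: o=np.array(c['origin']);M=np.array(c['rotation'])
    q=M.T@(np.array(p)-o);return np.array([c['cx']+c['fx']*q[0]/q[2],c['cy']+c['fy']*q[1]/q[2]])
E
python3 - <<'E'
from h import *
np.set_printoptions(precision=4,suppress=True)
o=get_obs();print(o)
Z={'hasp_pin':.105,'label_center':.13,'scanner_grip':.117,'stand':0,'case':0,'carton':0,'jar':0,'vase':0,'tape':.13}
for c in('scene','top'):
    cv2.imwrite(f'pics/{c}1.png',camera(c))
    k=get_calibration(c);print(c,k['fx'],np.array(k['origin']))
    for t in Z:
        for m in mark_of(c,t)[:3]:
            if m['conf']>.2: print(c,t,round(m['conf'],2),np.round(m['location']),atz(c,m['location'],Z[t]))
print(get_calibration('wrist'))
E
```

```text
{'time': 0.0, 'q': array([-1.3175,  0.5285,  1.4339, -0.    ,  1.1814, -0.1785]), 'joint_velocities': array([-0.0009,  0.0029,  0.0003,  0.0006,  0.0013, -0.0001]), 'joint_torque': array([  0.0004, -44.0042, -17.6593,   0.0632,   0.0583,  -0.0002]), 'position': array([ 0.2614, -0.5669,  0.2216]), 'tool_rot': array([-0.1515,  0.6915, -0.6899,  0.1515]), 'ft_force': array([ 0.6031, -1.1758,  0.5397]), 'moment': array([-0.0147,  0.0079,  0.051 ]), 'grip_width': 0.08702472984276258}
scene 438.56556202976833 [1.0343 0.7424 0.9577]Traceback (most recent call last):
  File "<stdin>", line 10, in <module>
  File "h.py", line 12, in atz
    o,d=ray(cam,uv,obs);return o+d*(z-o[2])/d[2]
        ~~~^^^^^^^^^^^^
  File "h.py", line 10, in ray
    d=M@np.array([(uv[0]-c['cx'])/c['fx'],(uv[1]-c['cy'])/c['fy'],1]);return o,d
      ~^~~~~~~~~~~~~~~~~~~~~~~~~~~~~~~~~~~~~~~~~~~~~~~~~~~~~~~~~~~~~~
ValueError: matmul: Input operand 1 has a mismatch in its core dimension 0, with gufunc signature (n?,k),(k,m?)->(n?,m?) (size 3 is different from 4)
```

Rotation is a quaternion.

```bash
sed -i "s/M=np.array(c\['rotation'\])/M=R.from_quat(c['rotation']).as_matrix()/" h.py
python3 - <<'E'
from h import *
np.set_printoptions(precision=4,suppress=True)
Z={'hasp_pin':.105,'label_center':.13,'scanner_grip':.117,'stand':0,'case':0,'carton':0,'jar':0,'vase':0,'tape':.13}
for c in('scene','top'):
    cv2.imwrite(f'pics/{c}1.png',camera(c))
    k=get_calibration(c);print(c,k['fx'],k['origin'],k['rotation'])
    for t in Z:
        for m in mark_of(c,t)[:3]:
            if m['conf']>.2: print(c,t,round(m['conf'],2),np.round(m['location']),atz(c,m['location'],Z[t]))
print(get_calibration('wrist'))
E
```

```text
scene 438.56556202976833 [1.0343 0.7424 0.9577] [ 0.2555  0.8771 -0.3877 -0.1227]
scene hasp_pin 0.91 [414. 268.] [0.4619 0.2854 0.105 ]
scene label_center 0.98 [379. 271.] [0.5553 0.2594 0.13  ]
scene scanner_grip 0.89 [238. 140.] [ 0.6067 -0.44    0.117 ]
scene scanner_grip 0.84 [234. 183.] [ 0.707  -0.2408  0.117 ]
scene scanner_grip 0.67 [278. 161.] [ 0.5465 -0.2693  0.117 ]
scene stand 0.77 [278. 184.] [ 0.5379 -0.2937 -0.    ]
scene stand 0.56 [225. 228.] [ 0.7722 -0.1964  0.    ]
scene case 0.56 [378. 314.] [0.5671 0.2904 0.    ]
scene carton 0.92 [346. 226.] [ 0.4585 -0.0068  0.    ]
scene jar 0.68 [312. 240.] [ 0.5776 -0.0143  0.    ]
scene vase 0.57 [266. 272.] [0.7463 0.0216 0.    ]
scene tape 0.87 [392. 321.] [0.6167 0.3825 0.13  ]
top 503.35076475213083 [ 0.2373 -0.0379  1.5124] [-0.7016  0.7056 -0.0694  0.0713]
top hasp_pin 0.77 [211. 233.] [0.4492 0.2956 0.105 ]
top label_center 0.73 [222. 193.] [0.5592 0.2624 0.13  ]
top scanner_grip 0.91 [414. 145.] [ 0.6998 -0.2848  0.117 ]
top scanner_grip 0.85 [360. 213.] [ 0.5005 -0.1267  0.117 ]
top scanner_grip 0.75 [411. 193.] [ 0.5586 -0.2708  0.117 ]
top stand 0.67 [211. 229.] [0.4773 0.3203 0.    ]
top stand 0.61 [316. 234.] [0.4579 0.0013 0.    ]
top stand 0.55 [410. 201.] [ 0.5598 -0.2862  0.    ]
top case 0.92 [222. 195.] [0.5828 0.2907 0.    ]
top carton 0.87 [317. 236.] [ 0.4537 -0.0014  0.    ]
top carton 0.46 [181. 172.] [0.656 0.421 0.   ]
top jar 0.74 [225. 199.] [0.5711 0.2823 0.    ]
top jar 0.61 [320. 195.] [ 0.5797 -0.012   0.    ]
top vase 0.63 [310. 144.] [0.7469 0.0215 0.    ]
top tape 0.66 [180. 169.] [0.6283 0.3848 0.13  ]
{'fx': 278.7763955199294, 'fy': 278.7763955199294, 'cx': 322.9251087548053, 'cy': 202.96770451239237, 'tool_from_camera': array([[ 0.0016,  0.9627,  0.2706, -0.0748],
       [-0.    , -0.2706,  0.9627, -0.1619],
       [ 1.    , -0.0015, -0.0004, -0.0007],
       [ 0.    ,  0.    ,  0.    ,  1.    ]])}
```

View pics/scene1.png

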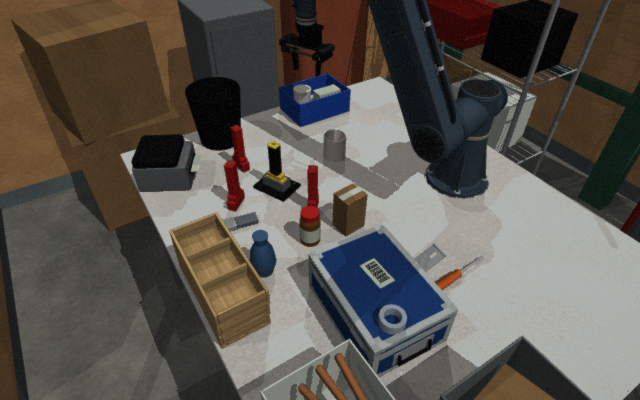

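View pics/top1.png

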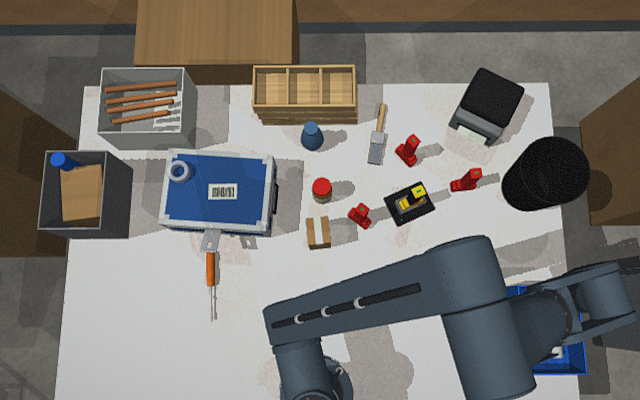

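Case is on the left (label at scene 379,271; hasp at 432,257, sticking out in front). There are three red look-alikes at scene (238,148), (233,186) and (313,186). The only yellow and black one is at scene (275,162) / top (415,195), in the stand, so that one is the scanner. I'll confirm it in a wrist crop on the way.

```bash
cat >> h.py <<'E'
def down(phi,tilt=0):
    """tool pointing down, tool x at world heading phi (deg); tilt>0 leans fingers toward tool x"""
    p=np.radians(phi);x=np.array([np.cos(p),np.sin(p),0]);y=np.array([0,0,-1.]);z=np.cross(x,y)
    M=np.stack([x,y,z],1); return R.from_matrix(M)*R.from_rotvec([0,0,-np.radians(tilt)])
def go(pos,rot,ref=None):
    if ref is None: o=get_obs();ref=(np.array(o['position']),R.from_quat(o['tool_rot']))
    s=ref[1].inv().apply(np.array(pos)-ref[0])*1000;r=(ref[1].inv()*rot).as_rotvec(degrees=True)
    print(np.round(s).astype(int).tolist(),np.round(r,1).tolist(),'rows',np.linalg.norm(s)/50,np.linalg.norm(r)/8.59)
    return (np.array(pos),rot)
E
python3 - <<'E'
from h import *
o=get_obs();print(R.from_quat(o['tool_rot']).as_matrix().round(2))
go([.47,-.30,.33],down(-30));go([.47,-.30,.33],down(150))
E
```

```text
[[-0.91  0.    0.42]
 [-0.42  0.   -0.91]
 [-0.   -1.    0.  ]]
[-301, -107, -156] [-0.0, -125.3, -0.0] rows 7.115742880471194 14.581823825287728
[-301, -107, -156] [0.0, 54.7, -0.0] rows 7.115742880471194 6.3727745465693655
```

>>> drive_tool --pt "-300 -107 -155 0 -125 0 87" --pt "-300 -107 -155 0 -125 0 87" --pt "-300 -107 -155 0 -125 0 87" --pt "-300 -107 -155 0 -125 0 87" --pt "-300 -107 -155 0 -125 0 87" --pt "-300 -107 -155 0 -125 0 87" --pt "-300 -107 -155 0 -125 0 87" --pt "-300 -107 -155 0 -125 0 87" --pt "-300 -107 -155 0 -125 0 87" --pt "-300 -107 -155 0 -125 0 87"

```text
time: 2.1
position: [0.4697, -0.3004, 0.3299]
tool_rot: [0.583, -0.4, 0.4, -0.583]
ft_force: [-0.1, 0.5, -0.2]
grip_width: 0.0868
```

```bash
python3 - <<'E'
from h import *
o=get_obs();print(o['time'],o['position'],R.from_quat(o['tool_rot']).as_matrix().round(2).tolist())
go([.47,-.30,.33],down(-30))
E
```

```text
2.1 [ 0.46966921 -0.30043914  0.32992282] [[0.36, 0.0, 0.93], [-0.93, -0.0, 0.36], [0.0, -1.0, 0.0]]
[0, 0, 0] [0.0, -38.9, 0.0] rows 0.011103502086966793 4.523597772228654
```

>>> drive_tool --pt "0 0 0 0 -39 0 87" --pt "0 0 0 0 -39 0 87" --pt "0 0 0 0 -39 0 87" --pt "0 0 0 0 -39 0 87" --pt "0 0 0 0 -39 0 87" --pt "0 0 0 0 -39 0 87"

```text
time: 2.7
position: [0.4692, -0.3012, 0.3296]
tool_rot: [0.682, -0.185, 0.185, -0.682]
ft_force: [-0.0, -0.6, -0.5]
grip_width: 0.0869
```

```bash
python3 - <<'E'
from h import *
np.set_printoptions(precision=4,suppress=True)
o=get_obs();cv2.imwrite('pics/w1.png',camera('wrist'))
Z={'scanner_grip':.117,'stand':0}
for t in Z:
    for m in mark_of('wrist',t)[:4]: print(t,round(m['conf'],2),np.round(m['location']),atz('wrist',m['location'],Z[t],o))
r=go([.47,-.03,.35],down(-15));r=go([.36,.24,.35],down(0),r);
E
```

```text
scanner_grip 0.97 [447. 140.] [ 0.504  -0.1323  0.117 ]
scanner_grip 0.95 [409. 294.] [ 0.688  -0.2761  0.117 ]
scanner_grip 0.93 [287. 299.] [ 0.6012 -0.442   0.117 ]
scanner_grip 0.56 [362. 226.] [ 0.5543 -0.2856  0.117 ]
stand 0.9 [355. 204.] [ 0.5553 -0.2836  0.    ]
stand 0.56 [472.  67.] [ 0.4501 -0.011   0.    ]
[-137, -20, 234] [-0.0, -15.4, 0.0] rows 5.440095013492476 1.7931688881580143
[-176, 0, 232] [0.0, -15.0, 0.0] rows 5.830951894845302 1.7462165308498256
```

View pics/w1.png

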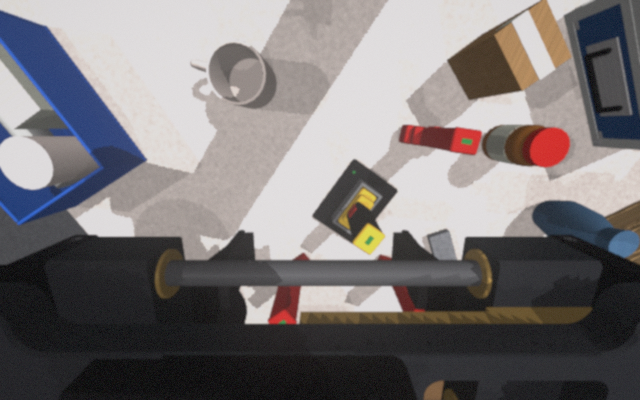

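The yellow-capped black handle at wrist (362,226), standing in the pocket at (355,204), is the real scanner. The ones at (447,140), (409,294) and (287,299) are red. Now to the case.

>>> drive_tool --pt "-137 -20 234 0 -15 0 0" --pt "-137 -20 234 0 -15 0 0" --pt "-137 -20 234 0 -15 0 0" --pt "-137 -20 234 0 -15 0 0" --pt "-137 -20 234 0 -15 0 0" --pt "-259 -20 413 0 -30 0 0" --pt "-259 -20 413 0 -30 0 0" --pt "-259 -20 413 0 -30 0 0" --pt "-259 -20 413 0 -30 0 0" --pt "-259 -20 413 0 -30 0 0"

```text
time: 3.85
position: [0.4534, 0.1887, 0.3498]
tool_rot: [-0.707, 0.002, -0.002, 0.707]
ft_force: [0.9, -0.9, 0.3]
grip_width: 0.015
```

```bash
python3 - <<'E'
from h import *
np.set_printoptions(precision=4,suppress=True)
o=get_obs();im=camera('wrist');cv2.imwrite('pics/w2.png',im)
Z={'hasp_pin':.105,'label_center':.13,'case':0,'tape':.13,'driver':0}
for t in Z:
    for m in mark_of('wrist',t)[:2]: print(t,round(m['conf'],2),np.round(m['location']),atz('wrist',m['location'],Z[t],o))
print(spot_in('wrist','hasp')[:2])
print(o['position'])
E
```

```text
hasp_pin 0.78 [389. 178.] [0.4564 0.2875 0.105 ]
hasp_pin 0.68 [ 17. 245.] [ 0.5592 -0.2941  0.105 ]
case 0.61 [371. 226.] [0.5711 0.2818 0.    ]
driver 0.55 [215. 168.] [ 0.4554 -0.0088  0.    ]
[{'location': [397.3, 156.7], 'conf': 0.83}]
[0.4534 0.1887 0.3498]
```

View pics/w2.png

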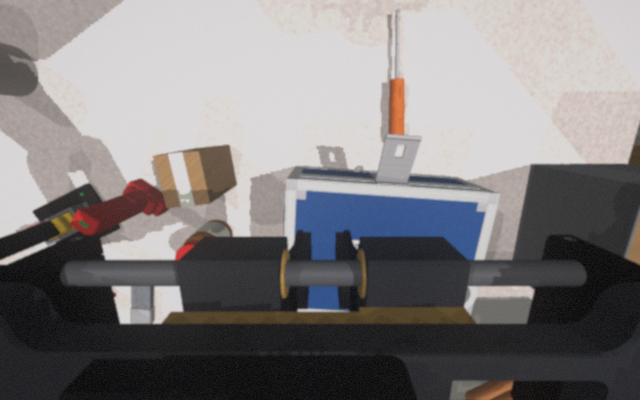

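```bash
python3 - <<'E'
from h import *
np.set_printoptions(precision=4,suppress=True)
o=get_obs()
a,b=[atz('wrist',p,.13,o) for p in((288,178),(497,192))];print(a,b,np.linalg.norm(b-a))
d=(b-a)/np.linalg.norm(b-a);yaw=np.arctan2(-d[0],d[1]);print('case yaw',np.degrees(yaw))
n=np.array([np.cos(yaw),np.sin(yaw),0]) # case +x
pin=atz('wrist',(389,178),.105,o)
mid=(a+b)/2;print('front dist of pin',(pin-mid)@n,'along',(pin-mid)@d, 'case centre', mid+n*.11)
for th in np.arange(1.2,2.8,.15):
    u=-np.sin(th)*n-np.cos(th)*np.array([0,0,1]); f=-np.cos(th)*-1*n # face offset
    fn=np.cross(d,u); fn=fn if fn@(np.array([0,0,1])+n)>0 else -fn
    t=pin+.075*u+fn*.0075
    print(round(th,2),[proj('wrist',t+s*.023*d,o).round(0).tolist() for s in(-1,1)],proj('wrist',pin+.052*u+fn*.0075,o).round(0),t)
c=[(383,135),(421,137)]
E
```

```text
[0.451  0.1371 0.13  ] [0.4736 0.4297 0.13  ] 0.2934196143273937
case yaw -4.4012194145132115
front dist of pin -0.005309848850773517 along -0.0008383829559666415 case centre [0.572 0.275 0.13 ]
1.2 [[377.0, 126.0], [408.0, 128.0]] [392. 142.] [0.3845 0.2886 0.0848]
1.35 [[378.0, 124.0], [410.0, 127.0]] [393. 142.] [0.3823 0.2887 0.0959]
1.5 [[380.0, 124.0], [413.0, 126.0]] [394. 142.] [0.3818 0.2888 0.1072]
1.65 [[382.0, 125.0], [415.0, 127.0]] [396. 143.] [0.383  0.2887 0.1184]
1.8 [[383.0, 127.0], [417.0, 129.0]] [397. 145.] [0.3858 0.2885 0.1293]
1.95 [[384.0, 131.0], [420.0, 133.0]] [398. 148.] [0.3902 0.2881 0.1397]
2.1 [[385.0, 136.0], [421.0, 138.0]] [399. 152.] [0.3962 0.2877 0.1493]
2.25 [[386.0, 142.0], [423.0, 144.0]] [399. 156.] [0.4035 0.2871 0.1579]
2.4 [[386.0, 149.0], [424.0, 152.0]] [400. 162.] [0.4119 0.2864 0.1654]
2.55 [[386.0, 158.0], [424.0, 160.0]] [400. 167.] [0.4214 0.2857 0.1714]
2.7 [[386.0, 167.0], [424.0, 169.0]] [399. 173.] [0.4317 0.2849 0.176 ]
```

```bash
python3 -c "
import cv2
im=cv2.imread('pics/w2.png')[110:230,270:510];cv2.imwrite('pics/w2c.png',cv2.resize(im,None,fx=3.3,fy=3.3,interpolation=cv2.INTER_CUBIC))"
```

```text
(no output)
```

View pics/w2c.png

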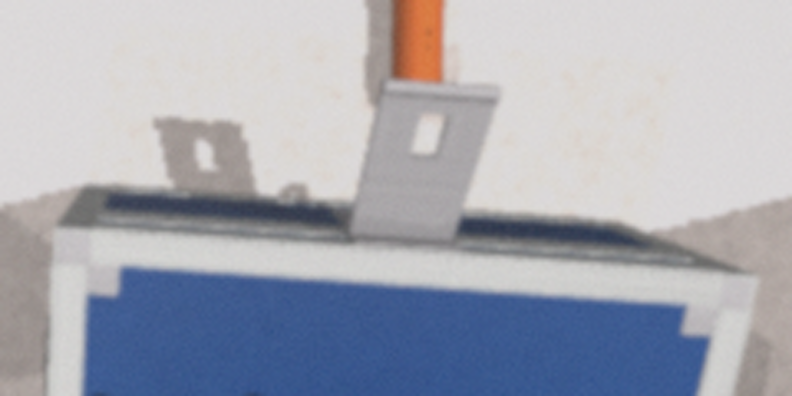

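Hasp estimate: angle ≈ 2.1 rad (leaning back), pin at (0.4565, 0.2875), case yaw ≈ −4.4°. The fitted projection matches the plate's end at (385–421,136). The driver handle lies just in front of the hasp, so I keep the tip above 70 mm.

```bash
python3 - <<'E'
from h import *
pin=np.array([.4565,.2875,.105]);y=np.radians(-4.4);n=np.array([np.cos(y),np.sin(y),0]);rot=down(-4.4)
P=lambda a,z: pin+a*n+[0,0,z-.105]
r0=go(P(-.027,.165),rot)
ref=r0
def c(th,r,side):
    q=r*np.array([-np.sin(th),-np.cos(th)])+.0075*np.array([-np.cos(th),np.sin(th)])
    return q[0]+side*.0095,.105+q[1]
for th,r,s in[(2.1,.036,1),(1.8,.038,1),(1.57,.0395,1),(1.2,.023,-1),(.9,.026,-1),(.6,.029,-1),(.3,.031,-1),(.1,.033,-1),(0,.033,-1)]:
    a,z=c(th,r,s);print(th,round(a,4),round(z,4),end=' ');go(P(a,z),rot,ref)
E
```

```text
[-25, 184, 105] [0.0, 4.0, -0.0] rows 4.272018874338962 0.46179394834494697
2.1 -0.0178 0.1296 [9, 35, 0] [0.0, 0.0, 0.0] rows 0.7306340875868885 0.0
1.8 -0.0258 0.1209 [1, 44, 0] [0.0, 0.0, 0.0] rows 0.8815748179700919 0.0
1.57 -0.03 0.1125 [-3, 53, 0] [0.0, 0.0, 0.0] rows 1.0523478131040431 0.0
1.2 -0.0337 0.1037 [-7, 61, 0] [0.0, 0.0, 0.0] rows 1.2340764725463937 0.0
0.9 -0.0345 0.0947 [-8, 70, 0] [0.0, 0.0, 0.0] rows 1.4137791592618252 0.0
0.6 -0.0321 0.0853 [-5, 80, 0] [0.0, 0.0, 0.0] rows 1.597213449031832 0.0
0.3 -0.0258 0.0776 [1, 87, 0] [0.0, 0.0, 0.0] rows 1.7481382440675597 0.0
0.1 -0.0203 0.0729 [7, 92, 0] [0.0, 0.0, 0.0] rows 1.8466586289735605 0.0
0 -0.017 0.072 [10, 93, 0] [0.0, 0.0, 0.0] rows 1.8707217858356175 0.0
```

>>> drive_tool --pt "-25 30 105 0 4 0 0" --pt "-25 80 105 0 4 0 0" --pt "-25 130 105 0 4 0 0" --pt "-25 160 105 0 4 0 0" --pt "-25 184 105 0 4 0 0" --pt "-25 184 105 0 4 0 0"

```text
time: 4.8
position: [0.4265, 0.2886, 0.1611]
tool_rot: [0.708, -0.031, 0.024, -0.705]
ft_force: [-1.9, -0.4, -0.0]
grip_width: 0.0007
```

>>> drive_tool --pt "5 20 0 0 0 0 0" --pt "5 35 0 0 0 0 0" --pt "1 44 0 0 0 0 0" --pt "-3 53 0 0 0 0 0" --pt "-6 61 0 0 0 0 0" --pt "-7 70 0 0 0 0 0" --pt "-5 80 0 0 0 0 0" --pt "-5 80 0 0 0 0 0"

```text
time: 5.6
position: [0.4237, 0.2911, 0.0842]
tool_rot: [0.707, -0.028, 0.026, -0.706]
ft_force: [-0.6, -0.8, -0.4]
grip_width: 0.0002
```

>>> drive_tool --pt "6 7 0 0 0 0 0" --pt "11 11 0 0 0 0 0" --pt "15 12 0 0 0 0 0" --pt "19 12 0 0 0 0 0" --pt "19 12 0 0 0 0 0" --pt "19 12 0 0 0 0 0"

```text
time: 6.2
position: [0.4387, 0.2901, 0.0727]
tool_rot: [0.707, -0.031, 0.023, -0.706]
ft_force: [-9.4, 3.9, 2.4]
grip_width: 0.0008
```

```bash
python3 - <<'E'
from h import *
o=get_obs();print(o['position'],o['ft_force']);im=camera('wrist')
w=cv2.resize(im[60:260,220:540],None,fx=2,fy=2);s=cv2.resize(camera('scene')[220:300,370:498],None,fx=5,fy=5)
cv2.imwrite('pics/h1.png',np.vstack([cv2.resize(w,(640,300)),cv2.resize(s,(640,300))]) if 0 else np.hstack([cv2.resize(w,(400,300)),cv2.resize(s,(400,300))]))
E
```

```text
[0.43873426 0.29011161 0.07272915] [-9.42721359  3.90952363  2.36370859]
```

View pics/h1.png

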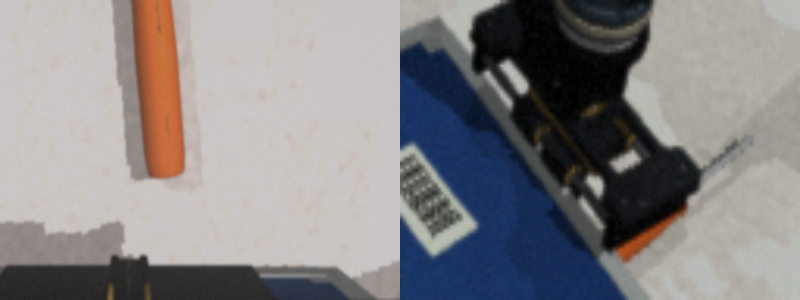

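>>> drive_tool --pt "-10 0 0 0 0 0 0" --pt "-25 0 0 0 0 0 0" --pt "-30 -40 0 0 0 0 20" --pt "-40 -90 0 0 0 0 40" --pt "-50 -140 0 0 0 0 60" --pt "-60 -190 0 0 0 0 87" --pt "-70 -240 0 0 0 0 87" --pt "-70 -260 0 0 0 0 87" --pt "-70 -260 0 0 0 0 87"

```text
time: 7.2
position: [0.3754, 0.2964, 0.338]
tool_rot: [-0.705, 0.023, -0.03, 0.708]
ft_force: [0.4, 1.1, 0.4]
grip_width: 0.0485
```

```bash
python3 - <<'E'
from h import *
np.set_printoptions(precision=4,suppress=True)
o=get_obs();print(o['position']);im=camera('wrist');cv2.imwrite('pics/w3.png',im)
for t,z in{'hasp_pin':.105,'label_center':.13,'tape':.13}.items():
    for m in mark_of('wrist',t)[:2]: print(t,round(m['conf'],2),np.round(m['location']),atz('wrist',m['location'],z,o))
E
```

```text
[0.3754 0.2964 0.338 ]
hasp_pin 0.94 [317. 226.] [0.4498 0.2831 0.105 ]
label_center 0.8 [308. 302.] [0.5639 0.2608 0.13  ]
tape 0.38 [162. 218.] [0.412 0.07  0.13 ]
```

View pics/w3.png

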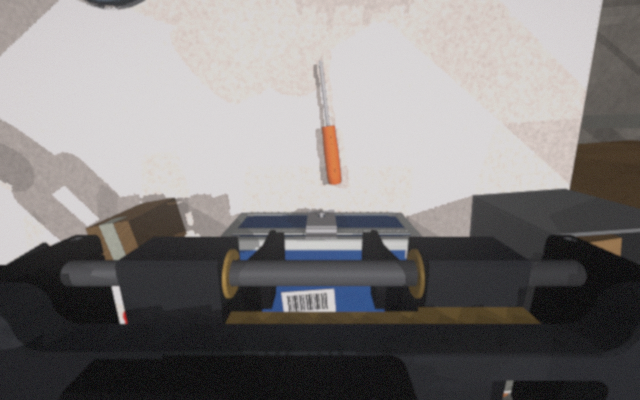

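The hasp lies down the front with the staple at (321,213) poking through. Next I view the label with it near the picture's middle.

>>> drive_tool --pt "50 0 -6 0 0 0 87" --pt "100 0 -12 0 0 0 87" --pt "150 0 -18 0 0 0 87" --pt "187 0 -22 0 0 0 87" --pt "187 0 -22 0 0 0 87" --pt "187 0 -22 0 0 0 87"

```text
time: 8.0
position: [0.5581, 0.2586, 0.3305]
tool_rot: [0.707, -0.029, 0.025, -0.706]
ft_force: [0.1, 1.3, 0.1]
grip_width: 0.0871
```

```bash
python3 - <<'E'
from h import *
np.set_printoptions(precision=4,suppress=True)
o=get_obs();print(o['position']);im=camera('wrist');cv2.imwrite('pics/w4.png',im)
for t,z in{'hasp_pin':.105,'label_center':.13,'tape':.13}.items():
    for m in mark_of('wrist',t)[:2]: print(t,round(m['conf'],2),np.round(m['location']),atz('wrist',m['location'],z,o))
l=np.array(mark_of('wrist','label_center')[0]['location'])
g=im.min(2).astype(np.uint8);mask=(g>110).astype(np.uint8);k=cv2.morphologyEx(mask,cv2.MORPH_CLOSE,np.ones((5,5)))
n,lab,st,ce=cv2.connectedComponentsWithStats(k)
i=lab[int(l[1]),int(l[0])];print(i,st[i],ce[i])
p=np.argwhere(lab==i)[:,::-1];w=np.array([atz('wrist',q,.13,o)[:2] for q in p])*1000
r=cv2.minAreaRect(w.astype(np.float32));print('rect',r,cv2.boxPoints(r).round(0).tolist())
x0,y0=(l-[60,45]).astype(int);cv2.imwrite('pics/w4c.png',cv2.resize(im[y0:y0+90,x0:x0+120],None,fx=5,fy=5))
E
```

```text
[0.5581 0.2586 0.3305]
hasp_pin 0.79 [336. 102.] [0.4565 0.2837 0.105 ]
label_center 0.96 [326. 184.] [0.5588 0.2626 0.13  ]
label_center 0.44 [ 24. 185.] [ 0.529  -0.1371  0.13  ]
tape 0.68 [419. 219.] [0.618  0.3859 0.13  ]
3 [ 293  169   65   39 2139] [325.3567 188.0379]
rect ((564.9793090820312, 261.7701416015625), (46.84352111816406, 82.7181167602539), 0.17478862404823303) [[541.0, 303.0], [542.0, 220.0], [589.0, 220.0], [588.0, 303.0]]
```

View pics/w4c.png

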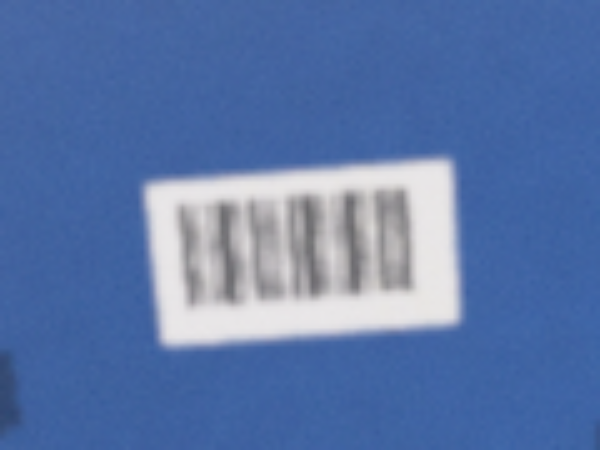

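```bash
python3 - <<'E'
from h import *
np.set_printoptions(precision=4,suppress=True)
# w1 pose
o=dict(position=[.4692,-.3012,.3296],tool_rot=[0.682,-0.185,0.185,-0.682])
P=[atz('wrist',p,.01,o) for p in((356,160),(397,191),(360,252),(313,216))]
for i in range(4):
    d=P[(i+1)%4]-P[i];print(P[i],np.linalg.norm(d),np.degrees(np.arctan2(d[1],d[0])))
r=go([.50,-.03,.36],down(-15));r=go([.58,-.285,.36],down(-20),r);print('from now');go(*r)
# label check with top camera
im=cv2.imread('pics/top1.png');g=cv2.morphologyEx((im.min(2)>110).astype(np.uint8),cv2.MORPH_CLOSE,np.ones((5,5)))
n,lab,st,ce=cv2.connectedComponentsWithStats(g);i=lab[193,222];print(st[i])
w=np.array([atz('top',q[::-1],.13)[:2] for q in np.argwhere(lab==i)])*1000;print(cv2.minAreaRect(w.astype(np.float32)))
E
```

```text
[ 0.4848 -0.2436  0.01  ] 0.09227306458867918 23.242293862355012
[ 0.5696 -0.2072  0.01  ] 0.13293093489147154 -57.91847744979913
[ 0.6402 -0.3198  0.01  ] 0.1132089246332123 -159.50342831921805
[ 0.5341 -0.3594  0.01  ] 0.1259296299152539 113.0696712103495
[-36, -26, -293] [0.0, 10.8, -0.0] rows 5.932193650580137 1.2518090759503824
[143, 0, -226] [0.0, 5.0, 0.0] rows 5.3450912059571065 0.5820721769499418
from now
[63, -26, -542] [0.0, 15.8, -0.0] rows 10.919097058933104 1.8338781369795087
[208 183  29  17 452]
((564.4222412109375, 263.00970458984375), (45.456520080566406, 79.23688507080078), 2.387662410736084)
```

```bash
python3 - <<'E'
from h import *
go([.565,-.305,.36],down(-66))
E
```

```text
[50, -26, -563] [0.0, 61.8, -0.0] rows 11.310201366004662 7.188937068702275
```

>>> drive_tool --pt "50 -26 -563 0 61.8 0 87" --pt "50 -26 -563 0 61.8 0 87" --pt "50 -26 -563 0 61.8 0 87" --pt "50 -26 -563 0 61.8 0 87" --pt "50 -26 -563 0 61.8 0 87" --pt "50 -26 -563 0 61.8 0 87" --pt "50 -26 -563 0 61.8 0 87" --pt "50 -26 -563 0 61.8 0 87" --pt "50 -26 -563 0 61.8 0 87" --pt "50 -26 -563 0 61.8 0 87"

```text
time: 9.25
position: [0.5647, -0.2411, 0.3574]
tool_rot: [-0.593, 0.385, -0.386, 0.593]
ft_force: [0.8, -0.4, -0.1]
grip_width: 0.087
```

```bash
python3 - <<'E'
from h import *
go([.565,-.305,.36],down(-66))
E
```

```text
[59, -3, -26] [-0.0, -0.1, 0.0] rows 1.2798028277602804 0.01002219680339432
```

>>> drive_tool --pt "30 -2 -13 0 0 0 87" --pt "59 -3 -26 0 0 0 87" --pt "59 -3 -26 0 0 0 87" --pt "59 -3 -26 0 0 0 87"

```text
time: 9.65
position: [0.5649, -0.3042, 0.3596]
tool_rot: [-0.592, 0.386, -0.386, 0.593]
ft_force: [-0.0, -0.0, 0.1]
grip_width: 0.0867
```

```bash
python3 - <<'E'
from h import *
np.set_printoptions(precision=4,suppress=True)
o=get_obs();print(o['position']);im=camera('wrist');cv2.imwrite('pics/w5.png',im)
for t,z in{'scanner_grip':.117,'stand':0}.items():
    for m in mark_of('wrist',t)[:4]: print(t,round(m['conf'],2),np.round(m['location']),atz('wrist',m['location'],z,o))
c=proj('wrist',[.555,-.285,.1],o);x0,y0=(c-[80,60]).astype(int);print(x0,y0)
cv2.imwrite('pics/w5c.png',cv2.resize(im[y0:y0+120,x0:x0+160],None,fx=5,fy=5,interpolation=cv2.INTER_CUBIC))
E
```

```text
[ 0.5649 -0.3042  0.3596]
scanner_grip 0.85 [333.  40.] [ 0.5045 -0.1339  0.117 ]
scanner_grip 0.76 [412. 196.] [ 0.6983 -0.2764  0.117 ]
scanner_grip 0.75 [322. 162.] [ 0.5541 -0.2831  0.117 ]
scanner_grip 0.73 [310. 263.] [ 0.6022 -0.4384  0.117 ]
stand 0.95 [322. 154.] [ 0.5543 -0.2843  0.    ]
241 101
```

View pics/w5c.png

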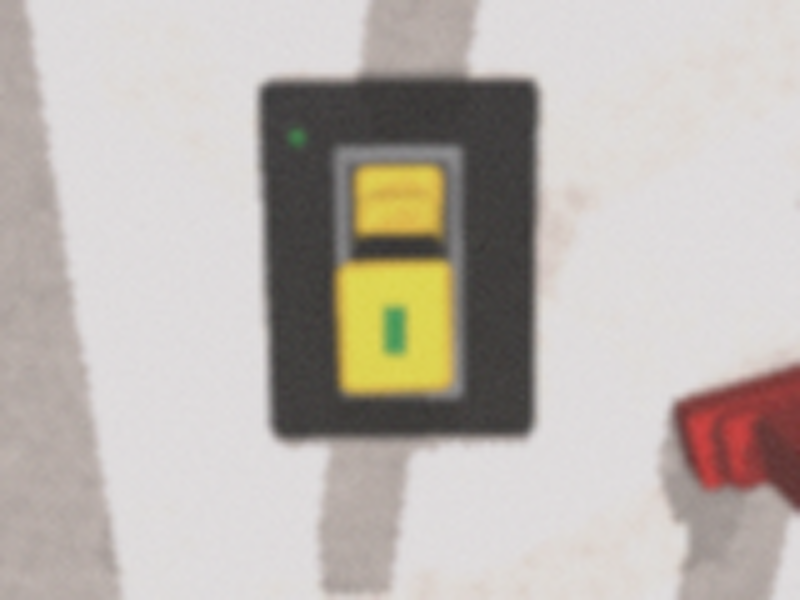

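```bash
python3 - <<'E'
from h import *
o=get_obs();p=atz('wrist',(320.2,166.6),.174,o);print(p,atz('wrist',(322,162),.117,o))
a=atz('wrist',(241+337/5,101+266/5),.174,o);b=atz('wrist',(241+452/5,101+262/5),.174,o);print(np.degrees(np.arctan2(*(b-a)[1::-1])),np.linalg.norm(b-a))
q=(p+atz('wrist',(322,162),.117,o))/2
r=go([q[0],q[1],.20],down(-65))
r=go([q[0],q[1],.115],down(-65))
E
```

```text
[ 0.55284297 -0.28164361  0.174     ] [ 0.55527737 -0.28221203  0.117     ]
25.874924379456186 0.028413270585914367
[-24, 160, -2] [-0.0, -1.0, -0.0] rows 3.232320866899791 0.11789296506930733
[-24, 245, -2] [-0.0, -1.0, -0.0] rows 4.92021978327895 0.11789296506930733
```

>>> drive_tool --pt "-24 40 -2 0 -1.5 0 87" --pt "-24 80 -2 0 -1.5 0 87" --pt "-24 120 -2 0 -1.5 0 87" --pt "-24 150 -2 0 -1.5 0 87" --pt "-24 180 -2 0 -1.5 0 87" --pt "-24 205 -2 0 -1.5 0 87" --pt "-24 230 -2 0 -1.5 0 87" --pt "-24 245 -2 0 -1.5 0 87" --pt "-24 245 -2 0 -1.5 0 87" --pt "-24 245 -2 0 -1.5 0 87"

```text
time: 10.8
position: [0.5543, -0.2826, 0.1151]
tool_rot: [-0.598, 0.377, -0.378, 0.598]
ft_force: [0.3, -0.2, 0.7]
grip_width: 0.0868
```

>>> drive_tool --pt "0 0 0 0 0 0 20" --pt "0 0 0 0 0 0 20" --pt "0 0 0 0 0 0 20" --pt "0 0 0 0 0 0 20" --pt "0 0 0 0 0 0 20" --pt "0 0 0 0 0 0 15" --pt "0 0 0 0 0 0 15" --pt "0 0 0 0 0 0 15" --newtons 25

```text
time: 11.6
position: [0.5538, -0.2835, 0.1145]
tool_rot: [0.598, -0.378, 0.378, -0.598]
ft_force: [-0.0, -0.1, -0.4]
grip_width: 0.0312
```

>>> drive_tool --pt "0 0 0 0 0 0 10" --pt "0 0 0 0 0 0 10" --pt "0 0 0 0 0 0 10" --pt "0 0 0 0 0 0 10" --newtons 30

```text
time: 12.0
position: [0.5534, -0.2835, 0.1143]
tool_rot: [0.598, -0.378, 0.378, -0.597]
ft_force: [-0.8, -0.2, -0.4]
grip_width: 0.0281
```

Gripped at 28.1 mm, the handle's thickness. Now lift straight up.

>>> drive_tool --pt "0 -15 0 0 0 0 10" --pt "0 -30 0 0 0 0 10" --pt "0 -45 0 0 0 0 10" --pt "0 -60 0 0 0 0 10" --pt "0 -80 0 0 0 0 10" --pt "0 -110 0 0 0 0 10" --pt "0 -140 0 0 0 0 10" --pt "0 -180 0 0 0 0 10" --pt "0 -220 0 0 0 0 10" --pt "0 -220 0 0 0 0 10"

```text
time: 13.0
position: [0.557, -0.2851, 0.3414]
tool_rot: [0.598, -0.373, 0.383, -0.598]
ft_force: [0.6, -1.4, -1.4]
grip_width: 0.0277
```

```bash
python3 - <<'E'
from h import *
np.set_printoptions(precision=4,suppress=True)
o=get_obs();print(o['position'],o['grip_width'],o['ft_force'])
for cam in('wrist','scene','top'):
    cv2.imwrite(f'pics/{cam}6.png',camera(cam))
    for t in('scanner_window','scanner_grip'):
        for m in mark_of(cam,t)[:4]:
            print(cam,t,round(m['conf'],2),np.round(m['location']))
A=R.from_quat(o['tool_rot']).as_matrix();pos=np.array(o['position'])
for nm,d in(('grip',.105-.1215-.0),('win',-.1215)):
    pass
g=pos+A@[0,-.019,0]
print('expect window',g-[0,0,.1215],[proj(c,g-np.array([0,0,.1215]),o).round(0) for c in('wrist','scene','top')])
print('expect grip',[proj(c,g-np.array([0,0,.0165]),o).round(0) for c in('wrist','scene','top')])
r=go([.5645,-.03,.345],down(-78));r=go([.5645,.2625,.345],down(-90),r)
s=cv2.imread('pics/scene6.png');u,v=proj('scene',g-np.array([0,0,.06]),o).astype(int);w=cv2.imread('pics/wrist6.png')
cv2.imwrite('pics/s6.png',np.hstack([cv2.resize(s[v-50:v+50,u-50:u+50],(400,400)),cv2.resize(w[80:280,220:420],(400,400))]))
E
```

```text
[ 0.557  -0.2851  0.3414] 0.027719280500650232 [ 0.6479 -1.3844 -1.3649]
wrist scanner_window 0.85 [397. 194.]
wrist scanner_window 0.82 [333.  65.]
wrist scanner_grip 0.88 [413. 212.]
wrist scanner_grip 0.85 [336.  50.]
wrist scanner_grip 0.61 [172. 125.]
scene scanner_window 0.88 [237. 204.]
scene scanner_window 0.86 [242. 167.]
scene scanner_window 0.79 [274. 126.]
scene scanner_window 0.57 [310. 206.]
scene scanner_grip 0.77 [236. 141.]
scene scanner_grip 0.7 [271.  97.]
scene scanner_grip 0.6 [232. 182.]
scene scanner_grip 0.57 [312. 185.]
top scanner_window 0.71 [358. 221.]
top scanner_window 0.56 [457. 189.]
top scanner_grip 0.66 [410. 148.]
top scanner_grip 0.65 [470. 176.]
top scanner_grip 0.57 [362. 216.]
expect window [ 0.5567 -0.285   0.2389] [array([321., 202.]), array([270., 126.]), array([423., 183.])]
expect grip [array([321., 249.]), array([267.,  95.]), array([432., 172.])]
[-224, -12, 119] [0.1, 13.4, -0.1] rows 5.073050834135788 1.5580916943864704
[-286, 0, 61] [0.0, 12.0, 0.0] rows 5.85 1.3969732246798623
```

View pics/s6.png

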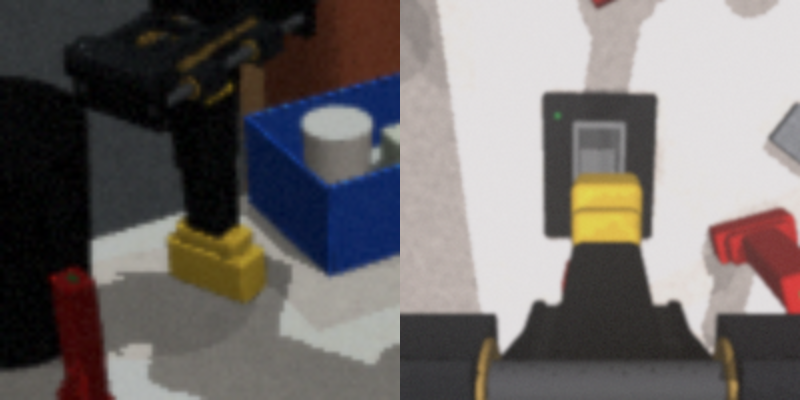

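```bash
python3 - <<'E'
from h import *
go([.5645,.2625,.345],down(-90))
E
```

```text
[-488, -11, 244] [0.1, 25.4, -0.1] rows 10.917425276805199 2.955013165656846
```

>>> drive_tool --pt "-10 -1 5 0 0 0 10" --pt "-29 -2 15 0 1 0 10" --pt "-58 -4 29 0 3 0 10" --pt "-88 -6 44 0 5 0 10" --pt "-117 -8 58 0 7 0 10" --pt "-146 -10 73 0 9 0 10" --pt "-175 -11 88 0 11 0 10" --pt "-205 -11 102 0 13 0 10" --pt "-234 -11 117 0 15 0 10" --pt "-263 -11 132 0 17 0 10"

```text
time: 14.45
position: [0.5598, 0.0129, 0.3456]
tool_rot: [-0.535, 0.463, -0.462, 0.535]
ft_force: [1.5, 0.6, -1.7]
grip_width: 0.028
```

>>> drive_tool --pt "-26 0 17 0 1 0 10" --pt "-52 0 35 0 2 0 10" --pt "-78 0 53 0 3 0 10" --pt "-104 0 70 0 4 0 10" --pt "-130 0 88 0 5 0 10" --pt "-156 0 105 0 6 0 10" --pt "-180 0 120 0 7 0 10" --pt "-190 0 127 0 8 0 10" --pt "-192 0 129 0 8 0 10" --pt "-192 0 129 0 8 0 10"

```text
time: 15.45
position: [0.6594, 0.22, 0.3451]
tool_rot: [0.502, -0.498, 0.498, -0.502]
ft_force: [-0.5, 0.4, -0.7]
grip_width: 0.0281
```

```bash
python3 - <<'E'
from h import *
o=get_obs();print(o['time'],o['position'],o['grip_width'])
go([.5645,.2625,.345],down(-90))
E
```

```text
15.45 [0.65941912 0.22001983 0.34509416] 0.028066516189998718
[-43, 0, -95] [0.1, 0.5, 0.0] rows 2.0798282580659606 0.053991994357968594
```

>>> drive_tool --pt "-10 0 -20 0 0 0 10" --pt "-22 0 -48 0 1 0 10" --pt "-34 0 -76 0 1 0 10" --pt "-41 0 -92 0 1 0 10" --pt "-43 0 -95 0 1 0 10" --pt "-43 0 -95 0 1 0 10" --pt "-43 0 -95 0 1 0 10"

```text
time: 16.15
position: [0.5657, 0.261, 0.3458]
tool_rot: [0.497, -0.503, 0.503, -0.497]
ft_force: [-0.1, -0.8, -1.2]
grip_width: 0.0277
```

```bash
python3 - <<'E'
from h import *
np.set_printoptions(precision=4,suppress=True)
o=get_obs();print(o['position'],o['grip_width'],o['ft_force']);im=camera('wrist');sc=camera('scene')
A=R.from_quat(o['tool_rot']).as_matrix();T=get_calibration('wrist')
g=np.array(o['position'])+A@[0,-.019,0]
# expected head bottom edge (camera side): corners window +-15 in z, -36 in tool x
for s in(-1,1): print('exp edge',proj('wrist',g+A@[-.036,.1215,s*.015],o).round(0), 'top of head', proj('wrist',g+A@[-.036,.0855,s*.015],o).round(0))
print('label proj',[proj('wrist',[.5645+dx,.2625+dy,.13],o).round(0).tolist() for dx,dy in((-.022,-.04),(-.022,.04),(.022,.04),(.022,-.04))])
u,v=proj('scene',g-np.array([0,0,.06]),o).astype(int)
cv2.imwrite('pics/s7.png',np.hstack([cv2.resize(sc[v-60:v+90,u-75:u+75],(400,400)),cv2.resize(im[110:260,248:398],(400,400))]))
go([.5645,.2625,.265],down(-89))
E
```

```text
[0.5657 0.261  0.3458] 0.027650972568208365 [-0.1448 -0.7766 -1.1837]
exp edge [307. 167.] top of head [304. 174.]
exp edge [338. 167.] top of head [341. 174.]
label proj [[307.0, 208.0], [305.0, 151.0], [338.0, 150.0], [338.0, 208.0]]
[-1, 80, -1] [-0.0, -1.7, 0.0] rows 1.6079160354941286 0.19683557996080578
```

View pics/s7.png

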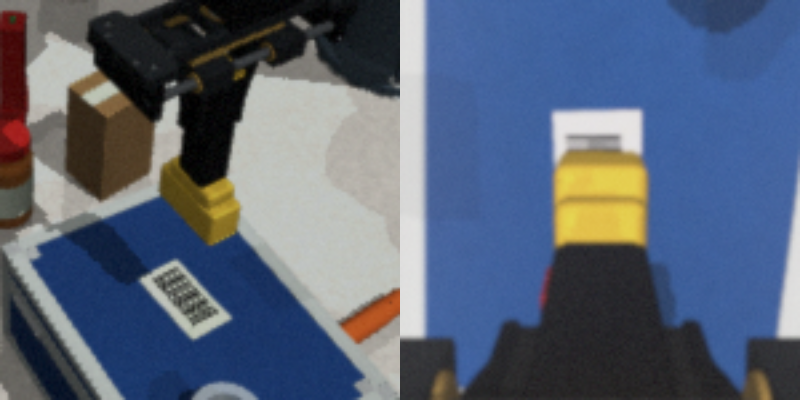

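Label far edge at wrist (305–338,152) and head edge at (309–338,167) both match the predictions to 2 px. Lowering.

>>> drive_tool --pt "-1 10 -1 0 -0.5 0 10" --pt "-1 25 -1 0 -1 0 10" --pt "-1 40 -1 0 -1.5 0 10" --pt "-1 55 -1 0 -1.5 0 10" --pt "-1 68 -1 0 -1.5 0 10" --pt "-1 76 -1 0 -1.5 0 10" --pt "-1 79 -1 0 -1.5 0 10" --pt "-1 79 -1 0 -1.5 0 10" --pt "-1 79 -1 0 -1.5 0 10" --pt "-1 79 -1 0 -1.5 0 10"

```text
time: 17.25
position: [0.5642, 0.263, 0.2674]
tool_rot: [-0.503, 0.496, -0.496, 0.504]
ft_force: [-0.2, -0.1, -1.1]
grip_width: 0.028
```

>>> drive_tool --pt "0 0 0 0 0 0 10" --pt "0 0 0 0 0 0 10" --pt "0 0 0 0 0 0 10" --pt "0 0 0 0 0 0 10" --pt "0 0 0 0 0 0 10"

```text
time: 17.75
position: [0.5636, 0.2629, 0.2665]
tool_rot: [-0.504, 0.496, -0.496, 0.504]
ft_force: [0.5, 0.7, -3.1]
grip_width: 0.0283
```

```bash
python3 - <<'E'
from h import *
np.set_printoptions(precision=4,suppress=True)
o=get_obs();print(o['time'],o['position'],o['grip_width'],o['ft_force'],abs(o['joint_velocities']).max());im=camera('wrist');sc=camera('scene')
A=R.from_quat(o['tool_rot']).as_matrix();print(A.round(3).tolist())
g=np.array(o['position'])+A@[0,-.019,0];print('window est',g+A@[0,.1215,0])
for s in(-1,1): print('exp edge',proj('wrist',g+A@[-.036,.1215,s*.015],o).round(0))
print('label proj',[proj('wrist',[.5645+dx,.2625+dy,.13],o).round(0).tolist() for dx,dy in((-.022,-.04),(-.022,.04),(.022,.04),(.022,-.04))])
print('scene win',proj('scene',g+A@[0,.1215,0]).round(0),[ (m['location'],round(m['conf'],2)) for m in mark_of('scene','scanner_window')[:4]])
u,v=proj('scene',g-np.array([0,0,.06]),o).astype(int)
cv2.imwrite('pics/s8.png',np.hstack([cv2.resize(sc[v-40:v+80,u-60:u+60],(400,400)),cv2.resize(im[110:260,248:398],(400,400))]))
E
```

```text
17.75 [0.5636 0.2629 0.2665] 0.028330649935330528 [ 0.4804  0.6852 -3.0616] 0.001946052115338452
[[0.015, 0.0, 1.0], [-1.0, 0.0, 0.015], [-0.0, -1.0, 0.0]]
window est [0.5636 0.2629 0.164 ]
exp edge [307. 167.]
exp edge [338. 167.]
label proj [[304.0, 229.0], [303.0, 159.0], [345.0, 159.0], [342.0, 230.0]]
scene win [378. 264.] [([377.0, 264.9], 0.97), ([240.1, 165.3], 0.81), ([310.4, 203.0], 0.75), ([234.8, 202.2], 0.64)]
```

View pics/s8.png

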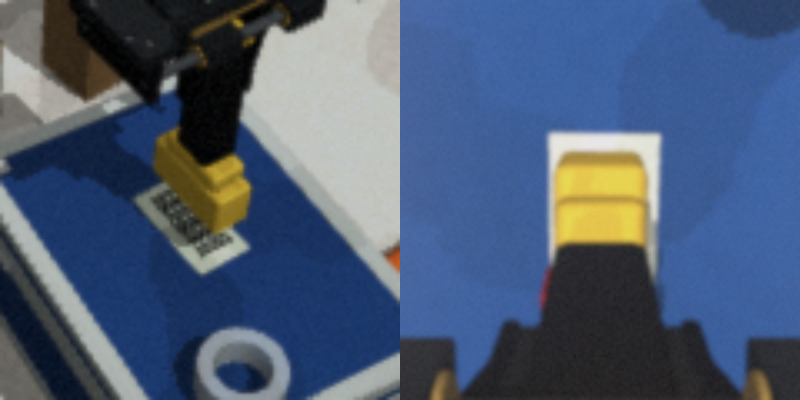

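The scanner is centred and aligned: the label's far edge at (304–346,160) and the window mark at scene (377,265) both agree with prediction. Handing in.

```bash
python3 -c "
from rig import *
print(hand_in());o=get_obs();print(o['time'],o['position'],o['grip_width'])"
```

```text
the job is handed in; nothing more can be done
None
the job is handed in; nothing more can be done
```

I swung the hasp shut over the staple, lifted the scanner out of its stand and carried it over to the case. I handed in with it still in the gripper, upright above the label. The hand-in gives no verdict, so these are my own last checks, finished about 18 s into the 72 s:

- **Hasp:** with the fingers pressing it home they met about 9 N at the depth expected for a shut hasp. A later picture showed the plate flat on the front with the staple through it. I did not measure the lid on its own, but nothing suggested it moved.
- **Grip:** the fingers stayed at about 28 mm on the handle, which is its thickness. They held 28 mm all the way, and the arm was still at the end.
- **Position:** I estimate the window about 34 mm above the label, about 1 mm off centre and roughly 1–2° off its long side. The final wrist picture matched the predicted label edge to about 1 px, and the scene camera's window mark agreed to about 1 px.
- **Disagreements:** the early network label marks were 4–9 mm off in x, so I used outline fits from two cameras instead; those agreed to about 1 mm. Just after the lift, one scene mark of the window was about 4 px off, but this did not recur.
- **Other goods:** I did not re-measure them. I noticed no contact with them, and the ones that showed in the last pictures looked undisturbed.

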